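# Hold the sprung chest lid at 60 degrees for fitting a lid stay

### The arm

A 6-joint arm with a two-finger parallel gripper is mounted at the origin on the work surface. World frame = base frame: x ahead of the robot, y to its left, z up, the work surface at z = 0. Lengths are in m, angles in rad, forces in N, time in s.
With the tool pointing down it reaches from about 0.35 to 0.775 m from the base axis. Payload 7.3 kg.
Tool frame: the origin (TCP) lies on the centre line of the jaws, within the pads' length; the fingertips stand robot.nose_length ahead of it and the grasp point (between the pads) is the TCP (robot.nose_length is the distance from the TCP to the fingertips, in m); z points along the fingers, y is the direction in which the jaws open and shut (so a half turn about z gives the same grasp; the last joint's range is limited). The gripper opens to 92 mm and grips with 3 to 60 N. Pads are 19 mm wide; open, the fingers measure 130 mm over their backs; the gripper's body (75 mm by 190 mm) begins 47 mm behind the grasp point.
Start: joints at [-1.369, 0.342, 1.524, -0, 1.275, -0.146], TCP at [0.179, -0.494, 0.246] pointing down, gripper open.
Joint ranges: [-2.53, 2.53], [-0.77, 2.02], [0.04, 2.7], [-1, 4.14], [0.28, 2.66], [-3.11, 3.11]. Speed limits (rad/s): [2.57, 2.57, 3.14, 3.14, 3.14, 3.14].

### API

Orientations are given as [roll, pitch, yaw] about the fixed x, y, z axes, in that order (R = Rz(yaw) Ry(pitch) Rx(roll)).
In Python, from cell import robot, read_camera gives the robot as it stands.
- The arm moves only by the shell command python3 -m crank 'ROWS' [FORCE]. ROWS is JSON, a list of rows, each a list of 7 numbers: the shift along the tool's x, y, z in cm, then the turn, a rotation vector about the tool's x, y, z in degrees, then the opening, from 0 (shut) to 1 (fully open). In form: [[tx, ty, tz, wx, wy, wz, jaw], ...]. A call has 1 to 5 rows; each row is the pose to reach, as a shift and turn from the pose commanded when the call began, along the tool's axes at that moment; what a row does not reach only later rows make up. A row lasts 1/8 s, in which the tool goes at most 62.5 mm and 10.7 degrees, less where a joint would pass 70% of its speed; a pose out of reach is approached as far as the arm can. A call with a gripper value outside its range is refused whole. The fingers move at their own pace and stop on an object; FORCE is the grip in N (left out, the last holds). Time passes only in rows, so rows that repeat a pose let the fingers close. It gives the time, the measured TCP pose, the force and the opening at its end, in the units of the state.
- robot.observe(): the state, without advancing time (a new reading comes with each control period).
- read_camera(name): name is "side" or "top"; returns a dict with "frame" (420x560x3 uint8, red, green, blue), "intrinsics" (3x3 intrinsics, pixels), "distortion" ([k1, k2, p1, p2, k3] as OpenCV has them; the pictures are not rectified), "R" (3x3) and "t" (3): a world point X has camera coordinates R X + t. Camera axes: x right, y down, z forward; pixel columns grow to the right and rows downward; lengths in m; the calibration is good to about 2 mm. A picture is of the moment at which its call begins. There is no depth.
- robot.hand_in(): hands the job in, once; it reports no verdict.
The state is a dict: "time": time; "qpos": joint angles; "qvel": joint speeds; "joint_efforts": joint torques, N m; "tool_pos": TCP position; "tool_rot": TCP orientation; "contact_force": force on the tool from outside, world axes, zero at the start; "torque": the same for the moment, N m; "opening": finger opening in m.
Only numpy, scipy, OpenCV 4.12 (cv2) and the standard library are available. Lean on these libraries where they do the work, as an engineer would, in place of code of your own. Each camera call takes 0.05 s, during which the arm holds its last target.

### The job

A lid stay is about to be screwed onto the small plywood chest. Take the glass jar off the chest's lid and stand it gently, always upright, in the shallow grey tray, then lift the lid by its steel bar and hold it steadily open at 60 degrees, give or take eight. The hinge is sprung and would snap shut, so finish while still holding the lid there, and leave everything else on the bench where it is.

Things in the scene. Friction and masses are not known exactly. Their poses are not given: they have to be found in the camera images.
- jar_mid (a point): centre (half-way up) of the glass jar with a closed steel cap: cylinder 54 mm in diameter, 80 mm tall, about 220 g. It starts upright somewhere on the chest's closed lid, its centre 130 mm above the bench; z up along the jar
- jar: the same glass jar; origin at the centre of its underside, z up along the jar
- tray_in (a point): centre of the inner floor (5 mm above the bench) of the shallow open grey plastic tray, 140 x 140 mm outside, walls 5 mm thick and 25 mm high, fixed to the bench and empty; x, y along its sides, z up
- lid_hinge (a point): middle of the hinge axis on the far upper edge of the plywood chest, 80 mm above the bench. Axes fixed to the chest: x from the handle side to the hinge side, y along the hinge, z up. The chest is fixed, 160 mm deep (x), 200 mm wide (y), 80 mm high; its centre is 80 mm from here towards -x. The closed lid lies on it, 10 mm thick (top 90 mm above the bench)
- lid_bar (a point): centre of the lid's handle: round steel bar, 10 mm thick, 110 mm long, parallel to the hinge, on two rods at its ends, in the lid's plane, 45 mm out from its free edge (open gap 40 x 100 mm between), 205 mm from the hinge line. Closed, it is 85 mm above the bench (5 mm above the hinge), on the robot's side. Axes turn with the lid: y along the bar, x towards the hinge
- lid (a joint): opening angle of the chest's lid, rad: 0 closed (level), grows as the bar is lifted; 60 degrees is 1.047; stop at 1.75. A return spring and its weight (450 g) pull it shut from every angle; lifting at the bar takes about 2 to 3 N. It does not stay open by itself
- can_a: flattened red drink can, disc 66 mm across, 12 mm thick, origin under its centre, in front of the chest and tray (bystander)
- can_b: another flattened red can, same size, behind them (bystander)
- can_c: third flattened red can, same size, to the left (bystander)
- scraper: yellow plastic scraper with a steel blade, about 190 mm long, 75 mm wide, 18 mm high, lying to the right, origin under its middle (bystander)
- pliers: steel pliers with black grips, 185 mm long, 15 mm high, lying to the right, origin under the pivot (bystander)
- tin: small closed steel tin, 72 mm in diameter, 70 mm tall, in front on the left, origin under its centre (bystander)
There are look-alikes about, which are no part of the job. Leave any yellow look-alike of the jar alone.

How it is judged:
On the way, in this order (a step that is already met when the one before it is completed fails the run):
1. the jar stands upright in the tray, let go, the lid still shut (x of jar_mid in the frame of tray_in between -0.05 and 0.05 m and y of jar_mid in the frame of tray_in between -0.05 and 0.05 m and z of jar_mid in the frame of tray_in below 0.047 m and angle between jar_mid's own z axis and vertical below 0.12 rad and contact force between each of the arm, the fingers and jar below 0.2 N and linear speed of jar below 0.03 m/s and value of joint lid below 0.15 rad), for 0.3 s.
2. the lid is held open at 60 degrees (within 8) by the robot (value of joint lid between 0.9 and 1.2 rad and velocity of joint lid between -0.06 and 0.06 rad/s and contact force between any of the fingers, the arm and lid above 0.4 N and contact force between each of jar, can_a, can_b, can_c, scraper, pliers, tin and lid below 0.05 N), for 0.5 s.
At the end, for the whole second after the job is handed in: The jar stands upright (within 7 degrees) at rest on the tray's floor, not touched by the robot; the lid is at 0.90 to 1.20 rad (60 degrees, give or take 8), still (under 0.06 rad/s), pushed or gripped by the robot with more than 0.4 N and touched by nothing else; both last through the final second (all of step 2 and x of jar_mid in the frame of tray_in between -0.05 and 0.05 m and y of jar_mid in the frame of tray_in between -0.05 and 0.05 m and z of jar_mid in the frame of tray_in below 0.047 m and angle between jar_mid's own z axis and vertical below 0.12 rad and contact force between each of the arm, the fingers and jar below 0.2 N and linear speed of jar below 0.03 m/s); the arm keeps its last pose, push and grip.
It fails at once if the jar is tipped more than 30 degrees (angle between jar_mid's own z axis and vertical above 0.52 rad).
It fails at once if the jar is dropped (faster than 0.5 m/s with the robot not holding it) (linear speed of jar above 0.5 m/s and contact force between each of the fingers, the arm and jar below 0.05 N).
It fails at once if one of the other things on the bench is shifted by more than 30 mm (distance of any of can_a, can_b, can_c, scraper, pliers, tin from where it was at the start of the episode above 0.03 m).
It also fails if it takes over 61 s, if anything falls off the work surface, if the arm or the gripper's body presses on something with over 40 N, if the wrist force passes 120 N, or if a joint passes its speed limit or range.

## Working session

There is one attempt and no reset: what is moved stays moved. The work goes in short steps, Python scripts to look and compute and a shell command to move; the robot and the scene stay as the last step left them, time stands still between calls to the robot, and variables do not carry over. Pictures are saved under pics/ and viewed, and the job is handed in when it is done.

```bash
ls; mkdir -p pics
python3 - <<'E'
from cell import robot, read_camera
import cv2
print(robot.observe()); print(robot.nose_length)
for n in("side","top"):
    c=read_camera(n); cv2.imwrite(f"pics/{n}0.png",c["frame"][:,:,::-1]); print(n,c["intrinsics"],c["distortion"],c["R"],c["t"])
E
```

```text
pics
{'time': 0.0, 'qpos': array([-1.36899343e+00,  3.42754490e-01,  1.52501693e+00, -3.70584878e-06,
        1.27538398e+00, -1.45998760e-01]), 'qvel': array([-0.00056134,  0.00203417,  0.00126278,  0.00016711, -0.00043686,
       -0.00138611]), 'joint_efforts': array([-6.54166506e-04, -4.31235266e+01, -2.44218528e+01,  7.18268403e-02,
        5.61814138e-02, -1.12017840e-04]), 'tool_pos': array([ 0.1788816 , -0.49318784,  0.24502848]), 'tool_rot': array([-3.14004602e+00, -2.23843605e-04,  3.47802565e-01]), 'contact_force': array([ 2.01192014e-04, -2.11527792e-02,  1.06915607e+00]), 'torque': array([ 0.02779169,  0.0260031 , -0.00868124]), 'opening': 0.0918050606135986}
0.019
side [[484.16933043   0.         274.11136232]
 [  0.         484.16933043 208.78824554]
 [  0.           0.           1.        ]] [-0.09105974  0.          0.          0.          0.        ] [[-0.93118126  0.3645511   0.00198962]
 [ 0.22697313  0.58401624 -0.77936399]
 [-0.28527997 -0.72527755 -0.62656828]] [ 0.5285603  -0.03116371  1.74172201]
top [[438.45028911   0.         280.85070308]
 [  0.         438.45028911 205.94720771]
 [  0.           0.           1.        ]] [0.03481091 0.         0.         0.         0.        ] [[ 0.00948589 -0.9999412  -0.00525552]
 [-0.99874603 -0.00921592 -0.04920802]
 [ 0.04915669  0.00571571 -0.99877472]] [-0.0027053   0.56156731  1.34554145]
```

View pics/side0.png

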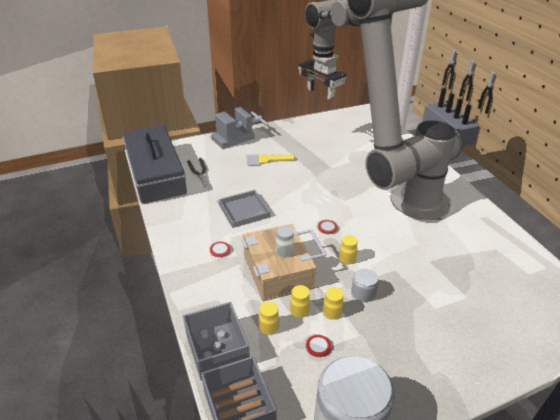

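View pics/top0.png

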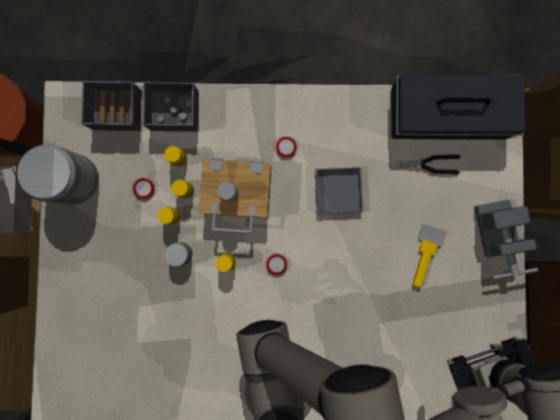

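The top view shows the chest around (236,188), the jar on it at (227,190), the bar around (232,232) and the tray around (339,190). A yellow look-alike at (225,263) is close in front of the bar. I'll enlarge these areas.

Run:
```python
import cv2
a=cv2.imread("pics/top0.png"); b=cv2.imread("pics/side0.png")
cv2.imwrite("pics/top0c.png",cv2.resize(a[145:285,185:375],None,fx=4,fy=4,interpolation=cv2.INTER_CUBIC))
cv2.imwrite("pics/side0c.png",cv2.resize(b[180:310,205:375],None,fx=4.5,fy=4.5,interpolation=cv2.INTER_CUBIC))
```

```text
(no output)
```

View pics/top0c.png

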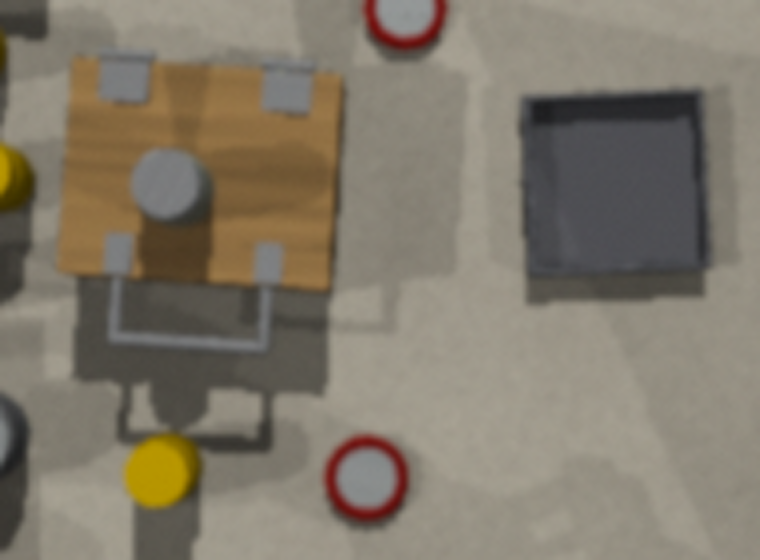

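View pics/side0c.png

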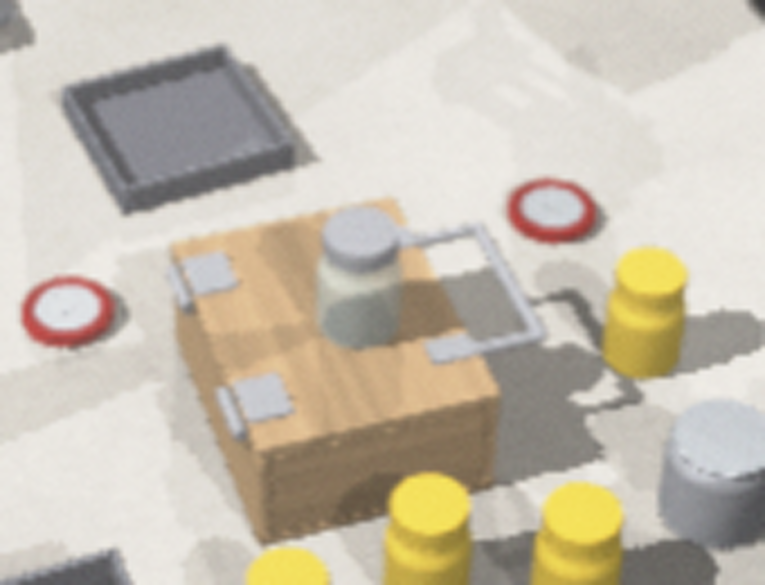

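```bash
cat > h.py <<'E'
import numpy as np, cv2
from cell import robot, read_camera
from scipy.spatial.transform import Rotation as Rt
_C={}
def cam(n):
    if n not in _C: _C[n]=read_camera(n)
    return _C[n]
def und(n,p):
    c=cam(n); return cv2.undistortPoints(np.array([[p]],float),np.array(c["intrinsics"]),np.array(c["distortion"]))[0,0]
def P(n):
    c=cam(n); return np.c_[np.array(c["R"]),np.array(c["t"])]
def tri(pt,ps):
    X=cv2.triangulatePoints(P("top"),P("side"),und("top",pt).reshape(2,1),und("side",ps).reshape(2,1)); return X[:3,0]/X[3,0]
def proj(n,X):
    c=cam(n); return cv2.projectPoints(np.array(X,float).reshape(-1,1,3),cv2.Rodrigues(np.array(c["R"]))[0],np.array(c["t"]),np.array(c["intrinsics"]),np.array(c["distortion"]))[0][:,0]
def onz(n,p,z):
    c=cam(n);R=np.array(c["R"]);C=-R.T@np.array(c["t"]);d=R.T@np.r_[und(n,p),1];return C+d*(z-C[2])/d[2]
def pose():
    s=robot.observe(); return np.array(s["tool_pos"]),Rt.from_euler("xyz",s["tool_rot"]).as_matrix()
E
cat > m1.py <<'E'
from h import *
T=lambda x,y:((x+.5)/4-.5+185,(y+.5)/4-.5+145)
S=lambda x,y:((x+.5)/4.5-.5+205,(y+.5)/4.5-.5+180)
np.set_printoptions(precision=4,suppress=True)
for nm,a,b in [("captop",(170,185),(361,232)),("barR",(264,347),(482,229)),("barL",(117,340),(540,332)),
 ("tr1",(523,96),(124,190)),("tr2",(702,90),(64,92)),("tr3",(707,268),(224,46)),("tr4",(529,270),(294,140)),
 ("lid_hR",(344,73),(172,243)),("lid_hL",(72,57),(260,452)),("lid_fL",(57,270),(497,392)),("lid_fR",(331,290),(395,198))]:
    X=tri(T(*a),S(*b)); e=np.r_[proj("top",X)[0]-T(*a),proj("side",X)[0]-S(*b)]
    print(nm,X,e)
print("jar z.17",onz("top",T(170,185),.17),onz("side",S(361,232),.17))
print("yellow top", onz("top",T(161,471),.08), "canA",onz("top",T(366,479),.012))
E
python3 m1.py
```

```text
captop [0.5944 0.1503 0.1651] [ 0.0067 -0.0145  0.0157  0.0008]
barR [0.4811 0.0909 0.0827] [-0.2562  0.5238 -0.5568 -0.0075]
barL [0.4871 0.1978 0.0835] [ 0.0439 -0.0885  0.0994 -0.0011]
tr1 [ 0.6772 -0.1029  0.0245] [-0.0164  0.0391 -0.039  -0.0052]
tr2 [ 0.6836 -0.2417  0.0177] [-0.0598  0.1463 -0.1368 -0.0217]
tr3 [ 0.547  -0.2453  0.0232] [ 0.1449 -0.3338  0.3074  0.0309]
tr4 [ 0.5419 -0.1076  0.0289] [-0.143   0.3169 -0.3123 -0.0243]
lid_hR [0.6838 0.0338 0.088 ] [-0.1171  0.272  -0.286  -0.0331]
lid_hL [0.6942 0.234  0.088 ] [-0.0566  0.1263 -0.1489 -0.0119]
lid_fL [0.5382 0.2415 0.0889] [ 0.099  -0.203   0.2349  0.0005]
lid_fR [0.524  0.0418 0.0847] [-0.1384  0.2939 -0.3057 -0.0128]
jar z.17 [0.594  0.1497 0.17  ] [0.5967 0.1554 0.17  ]
yellow top [0.3913 0.1646 0.08  ] canA [0.3812 0.0154 0.012 ]
```

```bash
cat > go.py <<'E'
from h import *; import sys
np.set_printoptions(precision=2,suppress=True)
# target x y z yaw_deg [tilt_deg about world chest-y]
a=list(map(float,sys.argv[1:])); p,R=pose()
Rg=Rt.from_euler("xyz",[180,0,a[3]],degrees=True).as_matrix()
if len(a)>4: Rg=Rt.from_rotvec(np.radians(a[4])*np.array([0.056,.998,0])).as_matrix()@Rg
print("shift cm",R.T@(np.array(a[:3])-p)*100,"turn deg",Rt.from_matrix(R.T@Rg).as_rotvec(degrees=True)); s=robot.observe()
print(s["time"],p*1000,s["qpos"],s["contact_force"],s["opening"])
E
python3 go.py .594 .151 .245 86.8
```

```text
shift cm [ 60.98 -46.43   0.08] turn deg [ -0.04  -0.04 -66.88]
0.2 [ 178.91 -493.36  245.33] [-1.37  0.34  1.52  0.    1.28 -0.15] [-0.24  0.17  0.39] 0.09193453628027362
```

```bash
python3 -m crank '[[30,-23,0,0,0,-33,1],[30,-23,0,0,0,-33,1],[30,-23,0,0,0,-33,1],[30,-23,0,0,0,-33,1],[30,-23,0,0,0,-33,1]]'; python3 go.py .594 .151 .245 86.8
```

```text
time: 0.82
tool_pos: [0.348, -0.2286, 0.2458]
tool_rot: [3.141, 0.0, 0.923]
contact_force: [0.9, -0.6, 0.7]
opening: 0.0919
shift cm [45.11 -3.27  0.08] turn deg [  0.03   0.01 -33.89]
0.825 [ 348.02 -228.56  245.81] [-0.77  0.14  1.8   0.    1.2  -0.12] [ 0.92 -0.6   0.73] 0.09188836301834476
```

```bash
python3 -m crank '[[45,-3.3,0,0,0,-34,1],[45,-3.3,0,0,0,-34,1],[45,-3.3,0,0,0,-34,1],[45,-3.3,0,0,0,-34,1],[45,-3.3,0,0,0,-34,1]]'; python3 go.py .594 .151 .245 86.8
```

```text
time: 1.45
tool_pos: [0.5178, 0.0341, 0.2457]
tool_rot: [3.141, 0.0, 1.518]
contact_force: [1.1, -0.3, 0.8]
opening: 0.0917
shift cm [12.08  6.99  0.07] turn deg [0.02 0.02 0.16]
1.45 [517.79  34.12 245.7 ] [-0.08  0.33  1.54 -0.    1.27 -0.03] [ 1.11 -0.32  0.84] 0.09171742748403357
```

```bash
python3 -m crank '[[12.1,7,0,0,0,0,1],[12.1,7,0,0,0,0,1],[12.1,7,0,0,0,0,1],[12.1,7,0,0,0,0,1]]'
python3 - <<'E'
from h import *
a=cam("top")["frame"][:,:,::-1]; b=cam("side")["frame"][:,:,::-1]
cv2.imwrite("pics/t1.png",np.vstack([cv2.resize(a[140:240,170:290],None,fx=3,fy=3),cv2.resize(b[170:270,220:340],None,fx=3,fy=3)]))
E
python3 go.py .594 .151 .137 86.8
```

```text
time: 1.95
tool_pos: [0.5931, 0.1496, 0.2449]
tool_rot: [-3.14, 0.001, 1.519]
contact_force: [-1.2, -0.9, -0.3]
opening: 0.0917
shift cm [ 0.31  0.12 10.85] turn deg [-0.05  0.04  0.08]
2.05 [592.74 148.02 245.55] [ 0.12  0.5   1.27 -0.    1.37  0.17] [-0.05 -1.17 -0.04] 0.0917855060994611
```

View pics/t1.png

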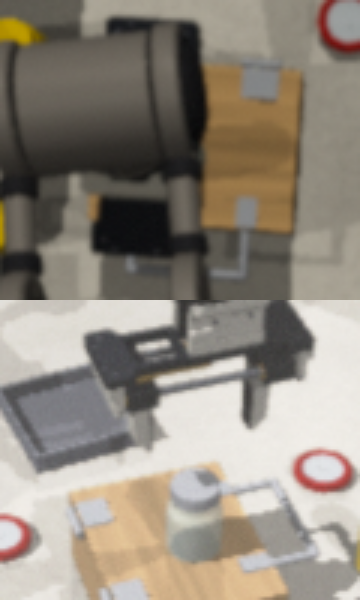

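The side view shows the jar (about 195,520 in the crop) standing clear below the open jaws. Next I descend.

```bash
python3 -m crank '[[0.2,0.1,5,0,0,0,1],[0.2,0.1,8,0,0,0,1],[0.2,0.1,10.7,0,0,0,1],[0.2,0.1,10.7,0,0,0,1]]'
python3 - <<'E'
from h import *
b=cam("side")["frame"][:,:,::-1]
cv2.imwrite("pics/t2.png",cv2.resize(b[150:280,210:370],None,fx=4,fy=4))
E
python3 go.py .594 .151 .137 86.8
```

```text
time: 2.55
tool_pos: [0.5929, 0.1493, 0.1373]
tool_rot: [-3.137, 0.001, 1.515]
contact_force: [-0.7, -0.1, 0.4]
opening: 0.0918
shift cm [ 0.13 -0.01  0.2 ] turn deg [-0.06  0.03  0.03]
2.6 [594.02 149.74 138.98] [ 0.12  0.6   1.41 -0.    1.13  0.18] [-0.27  0.01  1.24] 0.09178894152561652
```

View pics/t2.png

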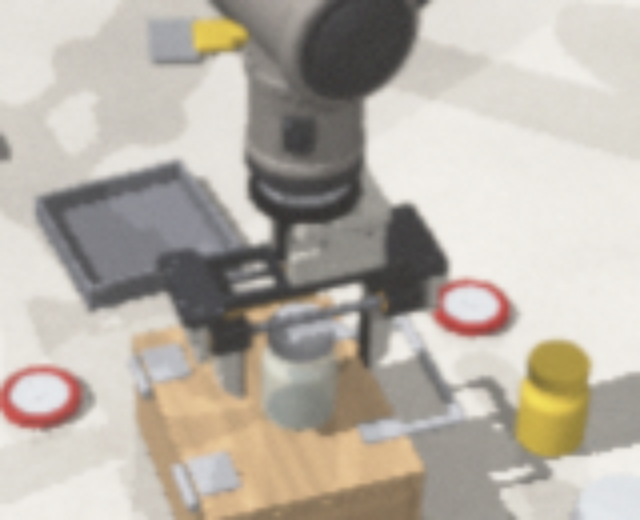

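The jaws straddle the jar, which shows at about (300,370) in the crop. I'll close them.

```bash
python3 -m crank '[[0,0,0,0,0,0,0.62],[0,0,0,0,0,0,0.58],[0,0,0,0,0,0,0.5],[0,0,0,0,0,0,0.4],[0,0,0,0,0,0,0.4]]' 15;python3 -m crank '[[0,0,-1,0,0,0,0.4],[0,0,-3,0,0,0,0.4],[0,0,-6,0,0,0,0.4],[0,0,-6,0,0,0,0.4]]'
python3 - <<'E'
from h import *
b=cam("side")["frame"][:,:,::-1]
cv2.imwrite("pics/t3.png",cv2.resize(b[150:280,210:370],None,fx=4,fy=4))
E
python3 go.py .612 -.174 .24 86.8
```

```text
time: 3.22
tool_pos: [0.5946, 0.1512, 0.1389]
tool_rot: [3.141, 0.0, 1.517]
contact_force: [-0.4, 0.6, 0.9]
opening: 0.0531
time: 3.72
tool_pos: [0.5956, 0.1514, 0.2012]
tool_rot: [3.137, -0.001, 1.517]
contact_force: [0.3, 0.5, -2.7]
opening: 0.0534
shift cm [-32.38   3.48  -4.08] turn deg [ 0.09 -0.01  0.13]
3.775 [594.68 151.2  199.22] [ 0.12  0.54  1.34 -0.    1.26  0.18] [ 0.68  0.19 -3.04] 0.05352591605936901
```

View pics/t3.png

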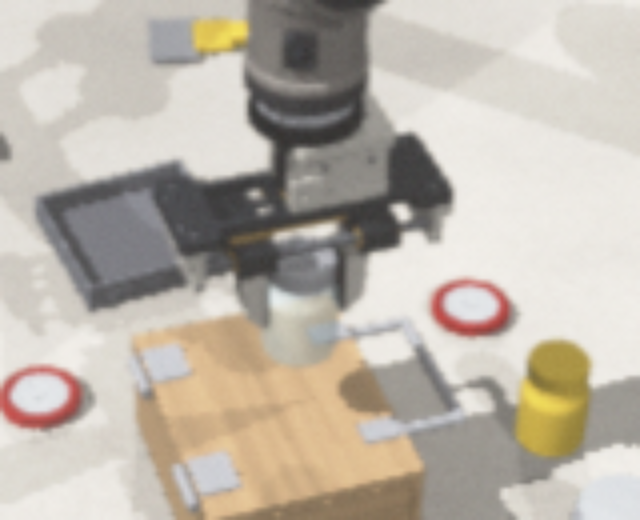

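The jar is lifted upright, so I carry it over to the tray.

```bash
python3 -m crank '[[-2.5,0.3,0,0,0,0,0.4],[-7,0.8,0,0,0,0,0.4],[-12,1.3,0,0,0,0,0.4],[-17,1.8,0,0,0,0,0.4],[-22,2.4,0,0,0,0,0.4]]'; python3 go.py .612 -.174 .2 86.8
```

```text
time: 4.4
tool_pos: [0.6057, -0.0711, 0.1968]
tool_rot: [-3.139, -0.001, 1.517]
contact_force: [0.4, 0.2, -2.2]
opening: 0.0533
shift cm [-10.24   1.18  -0.33] turn deg [-0.17 -0.03  0.14]
4.4 [605.7  -71.13 196.8 ] [-0.24  0.54  1.35 -0.    1.26 -0.19] [ 0.36  0.17 -2.24] 0.05325255969680512
```

```bash
python3 -m crank '[[-5,0.6,0,0,0,0,0.4],[-8.5,1,0,0,0,0,0.4],[-10.3,1.2,0,0,0,0,0.4],[-10.3,1.2,0,0,0,0,0.4]]'
python3 - <<'E'
from h import *
a=cam("top")["frame"][:,:,::-1]; b=cam("side")["frame"][:,:,::-1]
cv2.imwrite("pics/t4.png",np.hstack([cv2.resize(b[110:240,180:310],None,fx=3,fy=3),cv2.resize(a[130:260,270:400],None,fx=3,fy=3)]))
E
python3 go.py .612 -.174 .056 86.8
```

```text
time: 4.9
tool_pos: [0.6126, -0.1737, 0.1975]
tool_rot: [-3.14, -0.001, 1.516]
contact_force: [-0.2, 0.6, -3.0]
opening: 0.0536
shift cm [-0.23 -0.06 14.21] turn deg [-0.07 -0.06  0.18]
5.0 [ 612.88 -171.87  198.13] [-0.39  0.59  1.26  0.    1.3  -0.34] [-0.38 -0.32 -2.73] 0.053334414291288886
```

View pics/t4.png

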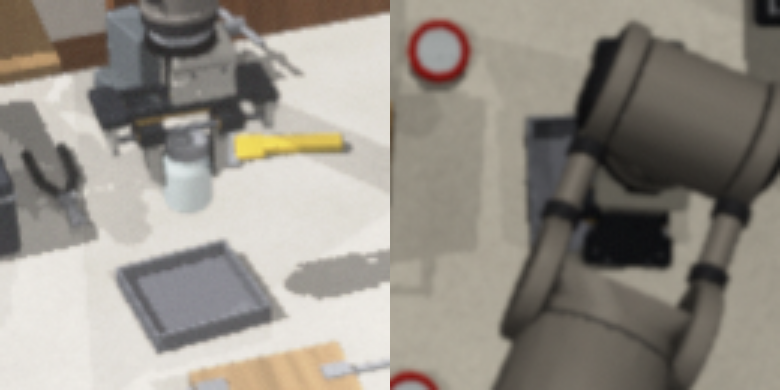

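The jar hangs upright over the tray. I'll lower it to just short of the floor, then creep down.

```bash
python3 -m crank '[[-0.1,0,3,0,0,0,0.4],[-0.1,0,7,0,0,0,0.4],[-0.1,0,11,0,0,0,0.4],[-0.1,0,13,0,0,0,0.4],[-0.1,0,13.7,0,0,0,0.4]]';python3 -m crank '[[0,0,0.1,0,0,0,0.4],[0,0,0.3,0,0,0,0.4],[0,0,0.3,0,0,0,0.4]]'; python3 go.py .612 -.174 .054 86.8
```

```text
time: 5.62
tool_pos: [0.6125, -0.1723, 0.0604]
tool_rot: [-3.139, -0.001, 1.519]
contact_force: [-0.5, -0.1, -2.0]
opening: 0.0534
time: 6.0
tool_pos: [0.6134, -0.1744, 0.0596]
tool_rot: [3.14, 0.001, 1.517]
contact_force: [-0.1, -0.1, -2.3]
opening: 0.0532
shift cm [ 0.03 -0.14  0.56] turn deg [0.07 0.03 0.13]
6.0 [ 613.4  -174.36   59.55] [-0.4   0.73  1.41 -0.    1.01 -0.34] [-0.11 -0.09 -2.34] 0.05324830875088485
```

```bash
for i in 1; do python3 -m crank '[[0,0,0.2,0,0,0,0.4],[0,0,0.3,0,0,0,0.4],[0,0,0.3,0,0,0,0.4]]'; python3 -m crank '[[0,0,0.1,0,0,0,0.4],[0,0,0.2,0,0,0,0.4],[0,0,0.2,0,0,0,0.4]]';done
python3 - <<'E'
from h import *
b=cam("side")["frame"][:,:,::-1]
cv2.imwrite("pics/t5.png",cv2.resize(b[130:240,180:310],None,fx=5,fy=5,interpolation=cv2.INTER_CUBIC))
E
```

```text
time: 6.38
tool_pos: [0.6129, -0.1743, 0.0556]
tool_rot: [-3.141, -0.0, 1.517]
contact_force: [-0.4, -0.4, -3.1]
opening: 0.0534
time: 6.75
tool_pos: [0.6132, -0.1744, 0.0548]
tool_rot: [3.141, 0.0, 1.517]
contact_force: [-0.7, 0.7, 5.3]
opening: 0.0534
```

View pics/t5.png

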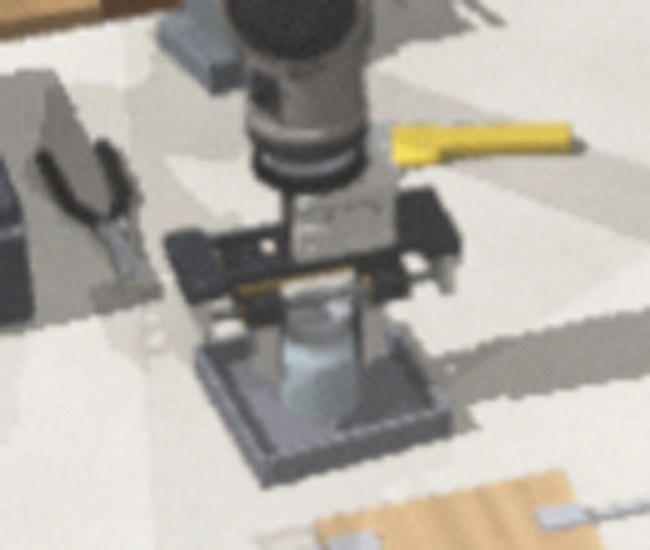

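The force changed from −2 to +5 N and the jar's foot sits on the tray floor (about 320,405 in the crop). I'll release and rise.

```bash
python3 -m crank '[[0,0,0,0,0,0,0.62],[0,0,0,0,0,0,0.75],[0,0,0,0,0,0,0.9],[0,0,0,0,0,0,0.95],[0,0,0,0,0,0,0.95]]';python3 -m crank '[[0,0,-1,0,0,0,0.95],[0,0,-4,0,0,0,0.95],[0,0,-9,0,0,0,0.95],[0,0,-14,0,0,0,0.95],[0,0,-15,0,0,0,0.95]]'
python3 - <<'E'
from h import *
b=cam("side")["frame"][:,:,::-1]
cv2.imwrite("pics/t6.png",cv2.resize(b[120:300,180:370],None,fx=3.3,fy=3.3,interpolation=cv2.INTER_CUBIC))
E
python3 go.py .484 .144 .205 86.8
```

```text
time: 7.42
tool_pos: [0.613, -0.1743, 0.0536]
tool_rot: [-3.142, 0.0, 1.517]
contact_force: [-0.7, -0.6, -0.1]
opening: 0.0867
time: 8.05
tool_pos: [0.6146, -0.1749, 0.2089]
tool_rot: [3.134, 0.003, 1.517]
contact_force: [0.7, -0.1, -0.8]
opening: 0.087
shift cm [ 31.13 -14.71   0.14] turn deg [0.36 0.13 0.13]
8.1 [ 614.21 -174.75  208.  ] [-0.4   0.58  1.25 -0.    1.31 -0.34] [-0.08  0.91  1.  ] 0.0871458347831136
```

View pics/t6.png

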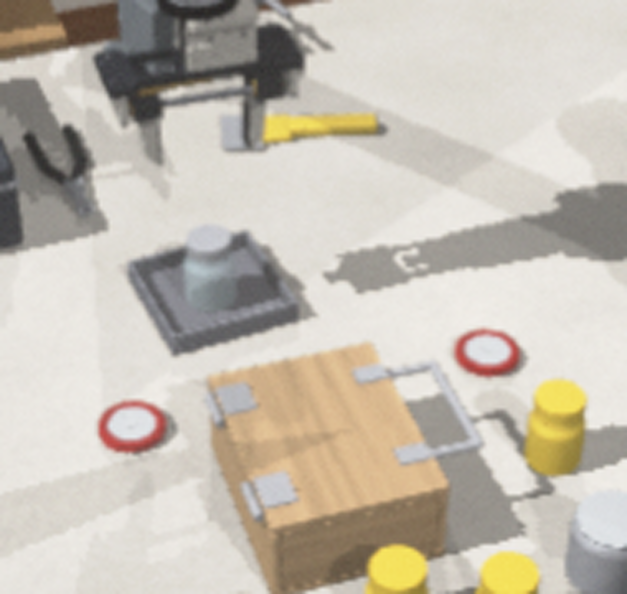

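The jar stands free and centred in the tray. Moving above the bar, with the jaws narrowed.

```bash
python3 -m crank '[[6,-3,0,0,0,0,0.9],[12,-6,0,0,0,0,0.6],[18,-8.5,0,0,0,0,0.36],[24,-11.5,0,0,0,0,0.36],[29,-13.8,0,0,0,0,0.36]]'; python3 -m crank '[[1.5,-0.6,0,0,0,0,0.36],[2,-0.8,0,0,0,0,0.36],[2,-0.8,0,0,0,0,0.36]]';python3 - <<'E'
from h import *
a=cam("top")["frame"][:,:,::-1]; b=cam("side")["frame"][:,:,::-1]
cv2.imwrite("pics/t7.png",np.hstack([cv2.resize(b[150:280,230:360],None,fx=3,fy=3),cv2.resize(a[160:290,170:300],None,fx=3,fy=3)]))
E
python3 go.py .484 .144 .086 86.8
```

```text
time: 8.72
tool_pos: [0.4923, 0.1162, 0.2026]
tool_rot: [-3.14, 0.0, 1.517]
contact_force: [0.9, 0.1, 0.3]
opening: 0.0471
time: 9.1
tool_pos: [0.4875, 0.1341, 0.2033]
tool_rot: [-3.141, 0.001, 1.516]
contact_force: [0.6, 0.2, 0.0]
opening: 0.0328
shift cm [ 1.01 -0.42 11.74] turn deg [-0.02  0.03  0.03]
9.2 [487.67 133.71 203.39] [ 0.12  0.35  1.64 -0.    1.15  0.17] [ 0.21 -1.07  0.16] 0.033049534404392136
```

View pics/t7.png

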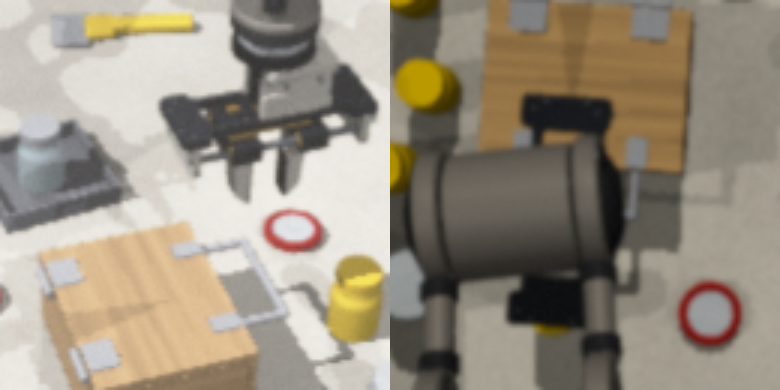

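```bash
python3 -m crank '[[0.9,-0.4,3,0,0,0,0.36],[0.9,-0.4,6.5,0,0,0,0.36],[0.9,-0.4,8.3,0,0,0,0.36],[0.9,-0.4,8.3,0,0,0,0.36]]';python3 - <<'E'
from h import *
a=cam("top")["frame"][:,:,::-1]; b=cam("side")["frame"][:,:,::-1]
cv2.imwrite("pics/t8.png",cv2.resize(b[190:290,250:370],None,fx=6,fy=6,interpolation=cv2.INTER_CUBIC))
E
python3 go.py .484 .144 .086 86.8
```

```text
time: 9.7
tool_pos: [0.4832, 0.143, 0.1194]
tool_rot: [-3.138, 0.001, 1.515]
contact_force: [0.4, -0.3, -0.2]
opening: 0.0328
shift cm [ 0.05 -0.04  3.52] turn deg [0.04 0.   0.06]
9.8 [484.33 143.51 121.18] [ 0.14  0.45  1.75 -0.    0.95  0.19] [ 0.12 -0.64 -0.22] 0.03287374269729135
```

View pics/t8.png

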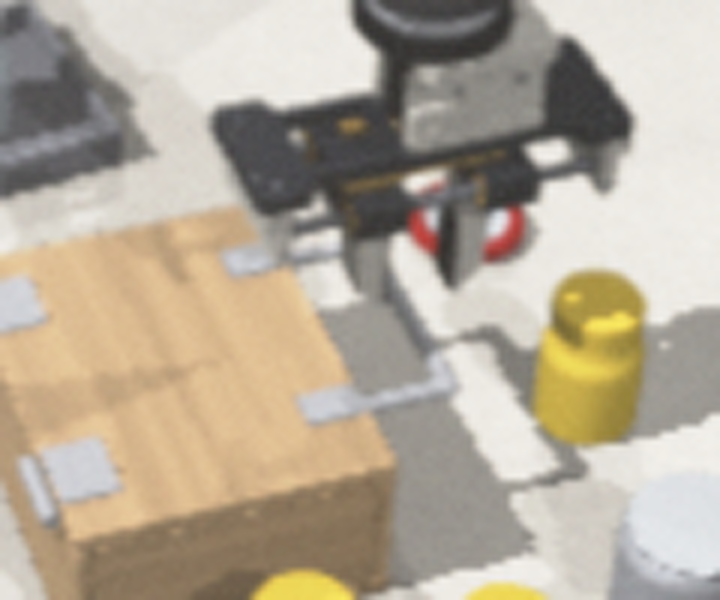

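The fingers straddle the bar line, the left one over the gap (370,290) and the right one outside it (460,270). I'll go down and close.

```bash
python3 -m crank '[[0,0,1.5,0,0,0,0.36],[0,0,3,0,0,0,0.36],[0,0,3.4,0,0,0,0.36],[0,0,3.4,0,0,0,0.36]]';python3 -m crank '[[0,0,0,0,0,0,0.2],[0,0,0,0,0,0,0.12],[0,0,0,0,0,0,0.05],[0,0,0,0,0,0,0.05]]' 20
python3 - <<'E'
from h import *
a=cam("top")["frame"][:,:,::-1]; b=cam("side")["frame"][:,:,::-1]
cv2.imwrite("pics/t9.png",cv2.resize(b[190:290,250:370],None,fx=6,fy=6,interpolation=cv2.INTER_CUBIC))
E
python3 go.py .484 .144 .086 86.8
```

```text
time: 10.3
tool_pos: [0.4834, 0.1442, 0.0862]
tool_rot: [-3.141, 0.0, 1.517]
contact_force: [-0.3, 0.0, -0.1]
opening: 0.0332
time: 10.8
tool_pos: [0.4845, 0.1442, 0.0871]
tool_rot: [3.139, -0.0, 1.517]
contact_force: [2.9, 0.4, -0.7]
opening: 0.0093
shift cm [-0.02 -0.06  0.11] turn deg [ 0.13 -0.01  0.12]
10.9 [484.57 144.19  87.09] [ 0.14  0.5   1.78 -0.    0.86  0.19] [ 3.99 -0.46  0.73] 0.009115713245340294
```

View pics/t9.png

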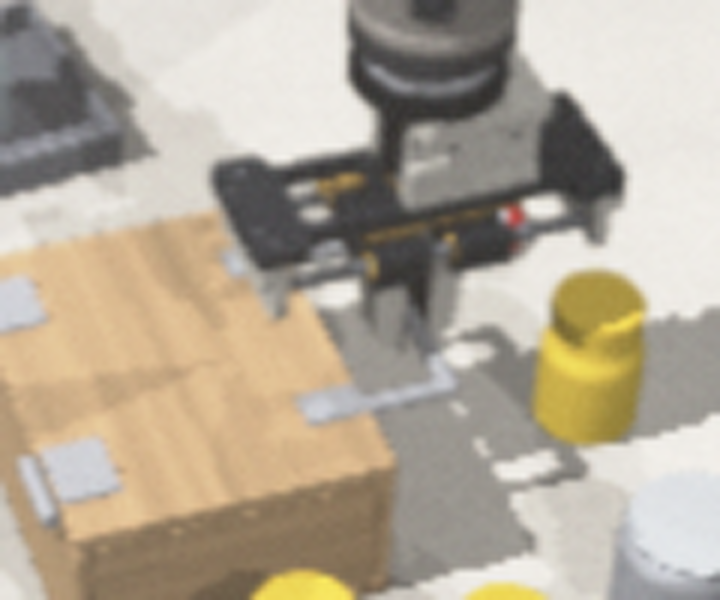

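The bar is gripped at 9.2 mm opening. I'll compute the arc, with the tool kept pointing down so the round bar turns in the pads.

Run:
```python
import numpy as np
f=lambda t:np.array([.205*(1-np.cos(t))+.005*np.sin(t),.205*np.sin(t)-.005*(1-np.cos(t))])*100
A=np.radians(np.arange(0,63,3))
for i in range(1,len(A)):
    s=A[((i-1)//5)*5]; d=f(A[i])-f(s); print(round(np.degrees(A[i])),"y %.2f z %.2f"%(d[0],-d[1]))
```

```text
3 y 0.05 z -1.07
6 y 0.16 z -2.14
9 y 0.33 z -3.20
12 y 0.55 z -4.25
15 y 0.83 z -5.29
18 y 0.33 z -1.02
21 y 0.71 z -2.02
24 y 1.15 z -3.01
27 y 1.63 z -3.96
30 y 2.17 z -4.89
33 y 0.58 z -0.90
36 y 1.21 z -1.77
39 y 1.89 z -2.61
42 y 2.60 z -3.41
45 y 3.36 z -4.17
48 y 0.80 z -0.72
51 y 1.63 z -1.40
54 y 2.50 z -2.03
57 y 3.40 z -2.62
60 y 4.33 z -3.15
```

```bash
python3 -m crank '[[0,0.05,-1.07,0,0,0,0.05],[0,0.16,-2.14,0,0,0,0.05],[0,0.33,-3.2,0,0,0,0.05],[0,0.55,-4.25,0,0,0,0.05],[0,0.83,-5.29,0,0,0,0.05]]';python3 - <<'E'
from h import *
b=cam("side")["frame"][:,:,::-1]
cv2.imwrite("pics/t10.png",cv2.resize(b[170:290,230:370],None,fx=5,fy=5,interpolation=cv2.INTER_CUBIC))
E
```

```text
time: 11.52
tool_pos: [0.4926, 0.1437, 0.1396]
tool_rot: [3.14, -0.0, 1.517]
contact_force: [7.8, 0.2, -6.3]
opening: 0.0095
```

View pics/t10.png

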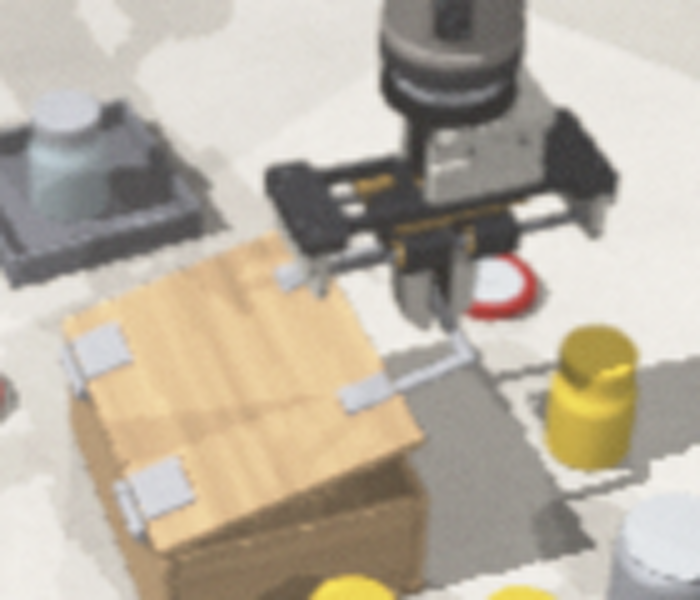

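The lid is following the bar at about 15°. The force is small (8 and −6 N), so I continue.

```bash
python3 -m crank '[[0,0.33,-1.02,0,0,0,0.05],[0,0.71,-2.02,0,0,0,0.05],[0,1.15,-3.01,0,0,0,0.05],[0,1.63,-3.96,0,0,0,0.05],[0,2.17,-4.89,0,0,0,0.05]]';python3 - <<'E'
from h import *
b=cam("side")["frame"][:,:,::-1]
cv2.imwrite("pics/t11.png",cv2.resize(b[150:290,220:370],None,fx=4,fy=4,interpolation=cv2.INTER_CUBIC))
E
```

```text
time: 12.2
tool_pos: [0.5132, 0.1425, 0.1883]
tool_rot: [-3.14, 0.0, 1.517]
contact_force: [2.1, -0.0, -4.1]
opening: 0.0094
```

View pics/t11.png

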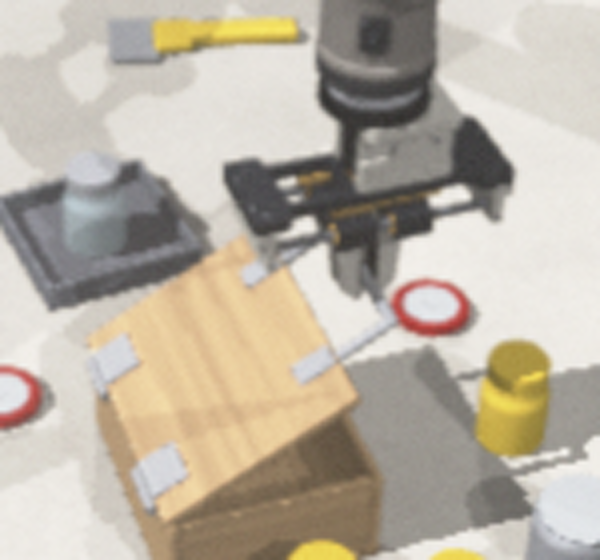

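The lid is at about 30° and still gripped.

```bash
python3 -m crank '[[0,0.58,-0.9,0,0,0,0.05],[0,1.21,-1.77,0,0,0,0.05],[0,1.89,-2.61,0,0,0,0.05],[0,2.6,-3.41,0,0,0,0.05],[0,3.36,-4.17,0,0,0,0.05]]';python3 - <<'E'
from h import *
b=cam("side")["frame"][:,:,::-1]
cv2.imwrite("pics/t12.png",cv2.resize(b[150:290,220:370],None,fx=4,fy=4,interpolation=cv2.INTER_CUBIC))
E
```

```text
time: 12.88
tool_pos: [0.546, 0.1408, 0.2312]
tool_rot: [-3.138, 0.001, 1.517]
contact_force: [-7.7, -0.1, 3.2]
opening: 0.0087
```

View pics/t12.png

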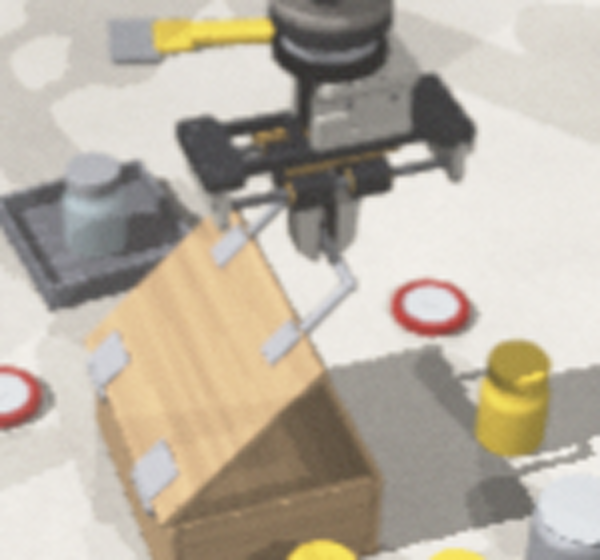

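About 45°, with a modest force. Last arc portion, easing to a stop.

```bash
python3 -m crank '[[0,0.8,-0.72,0,0,0,0.05],[0,1.63,-1.4,0,0,0,0.05],[0,2.5,-2.03,0,0,0,0.05],[0,3.4,-2.62,0,0,0,0.05],[0,4.2,-3.08,0,0,0,0.05]]';python3 -m crank '[[0,0,0,0,0,0,0.05],[0,0,0,0,0,0,0.05]]';python3 - <<'E'
from h import *
a=cam("top")["frame"][:,:,::-1];b=cam("side")["frame"][:,:,::-1]
cv2.imwrite("pics/t13.png",cv2.resize(b[150:290,220:370],None,fx=5,fy=4,interpolation=cv2.INTER_CUBIC))
cv2.imwrite("pics/t13b.png",cv2.resize(b[165:285,230:330],None,fx=5,fy=5,interpolation=cv2.INTER_CUBIC))
cv2.imwrite("pics/t13c.png",cv2.resize(a[130:290,180:380],None,fx=4,fy=3.7,interpolation=cv2.INTER_CUBIC))
E
```

```text
time: 13.55
tool_pos: [0.5884, 0.1384, 0.2635]
tool_rot: [-3.141, 0.0, 1.517]
contact_force: [-5.9, -0.8, 5.4]
opening: 0.0095
time: 13.8
tool_pos: [0.5884, 0.1384, 0.2634]
tool_rot: [3.142, 0.0, 1.517]
contact_force: [-8.4, -1.4, 7.7]
opening: 0.0096
```

View pics/t13b.png

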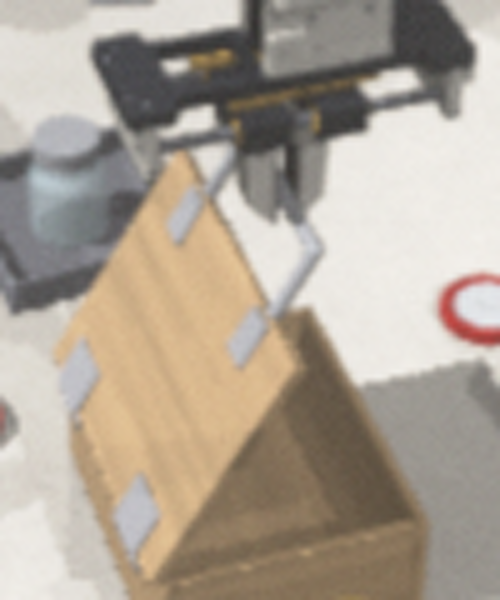

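View pics/t13c.png

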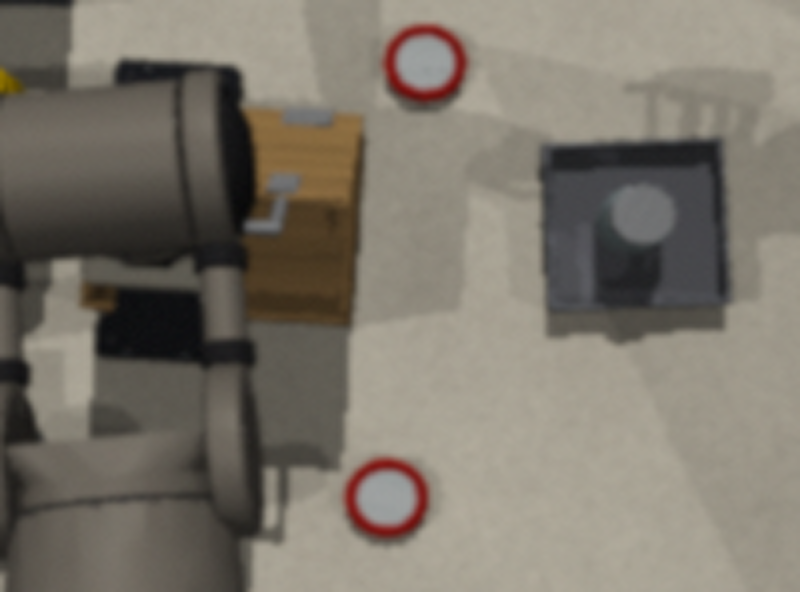

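The lid stands roughly at 60°. I'll check the angle by fitting the projected lid model to points read off these pictures: side (182,150), (299,368) and bar corner (320,245); top corner (350,200).

Run:
```python
from h import *
from scipy.optimize import least_squares
S=lambda x,y:((x+.5)/5-.5+230,(y+.5)/5-.5+165)
T=lambda x,y:((x+.5)/4-.5+180,(y+.5)/3.7-.5+130)
H=np.array([.6887,.1330,.08]);ps=np.radians(-3.2);ex=np.array([np.cos(ps),np.sin(ps),0]);ey=np.array([-np.sin(ps),np.cos(ps),0]);ez=np.array([0,0,1])
def pt(th,a,y,b): return H+ex*(-a*np.cos(th)+b*np.sin(th))+ey*y+ez*(a*np.sin(th)+b*np.cos(th))
obs=[("side",S(182,150),(.16,-.1,.01)),("side",S(299,368),(.16,.1,.01)),("side",S(320,245),(.205,.055,.005)),("top",T(350,200),(.16,-.1,.01)),]
r=lambda v:np.concatenate([proj(n,pt(v[0],*q))[0]-p for n,p,q in obs])
for i in range(4): 
    o=obs[i]; print(o[0],np.degrees(least_squares(lambda v:proj(o[0],pt(v[0],*o[2]))[0]-o[1],[1.]).x))
s=least_squares(r,[1.]);print(np.degrees(s.x),r(s.x).round(1))
b=np.array(robot.observe()["tool_pos"])-H; print("from TCP", np.degrees(np.arctan2(b[2],-b@ex)-np.arctan2(.005,.205)), np.hypot(b[2],b@ex))
print("jar centre",onz("top",T(643,213),.085),robot.observe()["contact_force"])
```

```text
side [58.12197659]
side [58.02035145]
side [58.68252185]
top [59.06770562]
[58.53577099] [-0.1 -1.  -0.4 -0.4 -0.1  0.9  0.3  0.5]
from TCP 59.87514909811872 0.2090886695332351
jar centre [ 0.61484972 -0.1723221   0.085     ] [-8.35812618 -1.15248039  8.14575022]
```

The angle comes out at 58.5° from the images and 59.9° from the TCP, well inside 52–69°. I'll hold for a moment, check steadiness, and take a last look.

```bash
python3 -m crank '[[0,0,0,0,0,0,0.05],[0,0,0,0,0,0,0.05],[0,0,0,0,0,0,0.05],[0,0,0,0,0,0,0.05],[0,0,0,0,0,0,0.05]]';python3 -m crank '[[0,0,0,0,0,0,0.05],[0,0,0,0,0,0,0.05],[0,0,0,0,0,0,0.05],[0,0,0,0,0,0,0.05],[0,0,0,0,0,0,0.05]]';python3 - <<'E'
from h import *
b=cam("side")["frame"][:,:,::-1]
o=cv2.imread("pics/t13b.png"); n=cv2.resize(b[165:285,230:330],None,fx=5,fy=5,interpolation=cv2.INTER_CUBIC)
print(cv2.absdiff(o,n).mean(), cv2.phaseCorrelate(cv2.cvtColor(o,6).astype("f4"),cv2.cvtColor(n,6).astype("f4")))
cv2.imwrite("pics/t14.png",b)
E
```

```text
time: 14.62
tool_pos: [0.5883, 0.1384, 0.2634]
tool_rot: [3.142, 0.0, 1.517]
contact_force: [-7.6, -1.9, 8.5]
opening: 0.0093
time: 15.25
tool_pos: [0.5883, 0.1384, 0.2633]
tool_rot: [3.142, 0.0, 1.517]
contact_force: [-8.6, -0.9, 8.7]
opening: 0.0089
1.4264177777777778 ((0.012119711775824271, 0.011261866035567891), 0.6850011580403645)
```

View pics/t14.png

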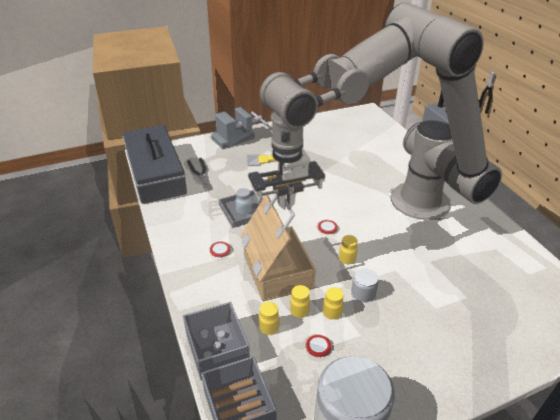

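The lid is steady and the cans, tin and yellow jars sit where they were in the first picture. The jar is in the tray at (243,200). Handing in.

```bash
python3 -c "
from cell import robot
print(robot.hand_in()); s=robot.observe(); print(s['time'],s['tool_pos'],s['contact_force'],s['opening'])"
```

```text
the job is handed in; nothing more can be done
None
the job is handed in; nothing more can be done
```

I moved the jar upright from the lid into the middle of the tray and let it go. Then I gripped the steel bar at 20 N, lifted the lid to about 60°, and handed in at about 15.3 s while still holding it.

- **Lid angle:** the pictures gave about 58.5° and the TCP position about 59.9°. The two differ by about 1.4°; the TCP sat 4 mm further from the hinge line than the bar should be, and both angles are well inside 52–69°.
- **Lid steadiness:** the TCP moved 0.1 mm over the last 1.4 s, and two side pictures about that far apart showed no shift. The tool force was about 12 N, of which roughly 3 N was the lid pulling shut.
- **Jar:** the top picture puts it within about 3 mm of the tray's centre, upright and with the gripper well clear.
- **Bystanders:** in the last side picture the cans, the tin and the yellow jars look unmoved. The arm partly hid the scraper and pliers there, but it never worked near them.

No check failed, but hand-in gave no verdict and the state could not be read afterwards, so I could not check the final second myself.

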